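Load the bench photometer

ROBOT

A 7-joint arm with a two-finger parallel gripper is mounted at the origin on the work surface. World frame = base frame: x ahead of the robot, y to its left, z up, the work surface at z = 0. Lengths are in m, angles in rad, forces in N, time in s.
With the tool pointing down it reaches from about 0.4 to 0.85 m from the base axis. Payload 4.5 kg.
Tool frame: the origin (TCP) lies where the fingers leave the gripper's body, on its centre line; the fingertips stand 64 mm ahead of it and the grasp point (between the pads) lies 45 mm ahead of it; z points along the fingers, y is the line along which they close (so a half turn about z gives the same grasp; the last joint's range is limited). The gripper opens to 88 mm and grips with 3 to 60 N. Pads are 18 mm wide; open, the fingers measure 123 mm over their backs; the gripper's body (75 mm by 187 mm) begins 45 mm behind the grasp point.
Start: joints at [-1.104, 0.689, -0.195, 1.565, 0.157, 0.902, -0.215], TCP at [0.262, 0.567, 0.303] pointing down, gripper open.
Joint ranges: [-3.01, 3.01], [-0.46, 2.08], [-1.47, 1.51], [0.13, 2.56], [-1, 4.14], [0.04, 2.09], [-2.66, 2.66]. Speed limits (rad/s): [2.57, 2.57, 3.14, 3.14, 3.14, 3.14, 3.14].

INTERFACE

Orientations are given as a unit quaternion [x, y, z, w].
In Python, from plant import r gives the robot as it stands.
- The arm moves only by the tool play_rows, never from a script. Its arguments are lists of equal length, an entry for each row: "translation": the shift along the tool's x, y, z in m, a list of three; "delta_rot": the turn, a rotation vector about the tool's x, y, z in degrees, a list of three; "grip": the opening, from -1 (shut) to 1 (fully open). In form: {"translation": [[x, y, z], ...], "delta_rot": [[rx, ry, rz], ...], "grip": [grip, ...]}. A call has 1 to 20 rows; each row shifts and turns the commanded pose from where the row before left it, along the tool's axes as they then stand; what a row does not reach is not made up. A row lasts 1/8 s, in which the tool goes at most 62.5 mm and 10.7 degrees, less where a joint would pass 70% of its speed; a pose out of reach is approached as far as the arm can. A call with a gripper value outside its range is refused whole. The fingers move at their own pace and stop on an object; "squeeze" is the grip in N (left out, the last holds). Time passes only in rows, so rows that do not move let the fingers close. It gives the time, the measured TCP pose, the force, the opening and the grip force at its end, in the units of the state.
- r.get_state(): the state, without advancing time (a new reading comes with each control period).
- r.snapshot(name): name is "side" or "top"; returns the picture (480x640x3 uint8, blue, green, red); there is no depth.
- r.get_calibration(name): a dict with "intrinsics" (3x3 intrinsics, pixels), "eye" and "rotation" of the camera in the world. Camera axes: x right, y up, looking along -z (the intrinsics and any distortion apply to the point x, -y, -z); pixel columns grow to the right and rows downward; lengths in m; the calibration is good to about 2 mm. A picture is of the moment at which its call begins. get_calibration takes no time and is no camera call.
- r.finish_job(): hands the job in; it is judged then, once.
Trained networks look in the newest picture that a camera, given by its name, has taken for a name from the list of things; names that differ only in an ending like _2 or _b are one class to them, and where a whole thing is asked for, a point or a joint stands for the part that bears it (a point fixed in the world has none). Each returns a list of dicts, best first, with "confidence" (0 to 1); they miss things now and then, are a little off and sometimes report something else, mostly with a low value. They report only what shows in the picture. A call takes as long as a camera call.
- r.look_for(camera, target): "point" ([x, y, z] in m, in world coordinates, good to about 4 mm: the middle of the surface that is visible of it).
- r.silhouettes(camera, target): "pixels" (480x640 bool, what is visible of it).
The state is a dict: "clock": time; "q": joint angles; "qd": joint speeds; "joint_torque": joint torques, N m; "tool_pos": TCP position; "eef_rot": TCP orientation; "contact_force": force on the tool from outside, world axes, zero at the start; "moment": the same for the moment, N m; "opening": opening from 0.0 (shut) to 1.0 (fully open); "finger_force": force on a finger pad.
Only numpy, scipy, OpenCV 4.12 (cv2) and the standard library are available. Lean on these libraries where they do the work, as an engineer would, in place of code of your own. Each camera call takes 0.05 s, during which the arm holds its last target. There are 200 camera calls.

TASK

Load the photometer for a reading: press its thumb button so that the hood springs open, and lower the short capped vial into the round well until it stands on the bottom, before letting go of it. Then swing the hood down and press its front until the latch snaps and holds it shut. Work gently: the button, the hood and the glass are only made for finger pressure (25 N at most), and leave everything else on the bench where it is.

Things in the scene. Friction and masses are not known exactly. Their poses are not given: they have to be found in the camera images.
- photometer: Bench photometer, fixed to the bench: a white plastic case 190 x 170 x 60 mm (x, y, z). Origin: centre of its underside; x points to its back (away from the robot at yaw 0), z up. A grey box-shaped hood covers the middle of its top, the thumb button is on its top in front of the hood.
- button_seat (a point): Point on the case top (60 mm above the bench) straight below the centre of the thumb button. The button, a grey plate 16 mm (x) by 30 mm (y), has its top 20 to 28 mm above this point, different in every episode and not measured. Pressed straight down against a spring (2 N rising to 8 N) it frees the hood after 3 to 5 mm and meets a hard stop after 5 to 7 mm.
- well (a point): Centre of the mouth of the round well, level with the flat case top and under the shut hood. Well 27 mm in diameter, 34 mm deep. Axes as the photometer's.
- hood_hinge (a point): Middle of the hood's hinge line, fixed to the case, 3 mm above the case top near its back; the hinge line runs along the photometer's y axis. At the hood's front stands the latch hook, 32 mm above the case top: its front face is 22 mm behind the button's centre and comes up to 7 mm nearer as the button goes down.
- hood_front (a point): On the hood: middle of the front edge of its outer top face; with the hood shut it is 107 mm in front of the hinge and 40 mm above it. The hood is a box open below, 105 mm long, 104 mm wide, 40 mm high, walls 4 mm, flat on top; a small tongue on its front wall snaps under the hook.
- hood (a joint): Hood angle in rad: 0 to 0.02 latched shut, 1.65 fully open (just past upright). A spring always opens it (about 2 N at the front edge) and holds it open; it stays shut only when latched. Push it over from behind on its outer face. Latching takes 5 to 10 N down at its front edge; it snaps at about 0.01 rad, and a hard stop follows at -0.012 rad, 2 mm further at the front edge.
- vial: The short vial: clear glass 25 mm in diameter and 40 mm high with a bevelled foot, and a black cap on top 28 mm in diameter and 22 mm high; 62 mm in all, 40 to 85 g. Stands upright on the bench. Origin: centre of its underside, z up. Standing in the well it shows 28 mm above the case top; no other thing fits these sizes.
- jar: Bystander: wide capped glass jar, 48 mm in diameter, 68 mm high. Origin: centre of its underside.
- tall_tube: Bystander: tall capped tube, glass 25 mm in diameter and 72 mm high with a 22 mm cap, 92 mm in all. Origin: centre of its underside.
- dish: Bystander: clear shallow dish, 84 mm in diameter, 16 mm high. Origin: centre of its underside.
- timer: Bystander: grey timer box 60 x 85 x 22 mm. Origin: centre of its underside.
- beaker: Bystander: glass beaker 68 mm in diameter, 90 mm high. Origin: centre of its underside.
- spectacles: Bystander: black-framed spectacles, 125 x 125 x 40 mm. Origin: middle of the frame front, at its lower edge; temples point along +x.

How it is judged:
By the outcome, as a careful person would: the job done as asked, in the order asked, and still so for the second after the job is handed in, with the robot touching nothing.
It also fails if it takes over 72 s, if anything falls off the work surface, if the arm or the gripper's body presses on something with over 40 N, if the wrist force passes 120 N, or if a joint passes its speed limit or range.

## Working session

There is one attempt and no reset: what is moved stays moved. The work goes in short steps, Python scripts to look and compute and a tool call to move; the robot and the scene stay as the last step left them, time stands still between calls to the robot, and variables do not carry over. Pictures are saved under pics/ and viewed, at most 10 in all, crops included, and the job is handed in when it is done.

Besides the shell and the picture viewer there is one more tool, called as name(argument=value, ...) on one line, values as JSON. play_rows: Moves the arm, as the interface text tells. Its arguments: {"type":"object","properties":{"translation":{"type":"array","items":{"type":"array","items":{"type":"number"}}},"delta_rot":{"type":"array","items":{"type":"array","items":{"type":"number"}}},"grip":{"type":"array","items":{"type":"number"}},"squeeze":{"type":"number"}},"required":["translation","delta_rot","grip"]}

```bash
mkdir -p pics; ls
cat > h.py <<'E'
import numpy as np, cv2
from plant import r
def cal(n):
    c=r.get_calibration(n); return np.array(c["intrinsics"]),np.array(c["eye"]),np.array(c["rotation"]),c
def ray(n,u,v):
    K,e,R,_=cal(n); d=np.linalg.inv(K)@[u,v,1]; d=R@(d*[1,-1,-1]); return e,d/np.linalg.norm(d)
def onz(n,u,v,z):
    e,d=ray(n,u,v); return e+d*(z-e[2])/d[2]
def proj(n,p):
    K,e,R,_=cal(n); x=R.T@(np.array(p)-e); x=K@(x*[1,-1,-1]); return x[:2]/x[2]
def tri(rs):
    A=np.zeros((3,3));b=np.zeros(3)
    for e,d in rs:
        P=np.eye(3)-np.outer(d,d);A+=P;b+=P@e
    return np.linalg.solve(A,b)
E
python3 - <<'E'
from h import *
for n in("side","top"):
    im=r.snapshot(n); cv2.imwrite(f"pics/{n}0.png",im); print(n,cal(n)[3])
    for t in "photometer button_seat well hood_hinge hood_front hood vial jar tall_tube dish timer beaker spectacles".split():
        try: print(t,[(np.round(o["point"],3).tolist(),round(o["confidence"],2)) for o in r.look_for(n,t)][:3])
        except Exception as ex: print(t,ex)
s=r.get_state();print(s)
E
```

```text
pics
side {'intrinsics': array([[607.77306617,   0.        , 318.38273118],
       [  0.        , 607.77306617, 239.70033008],
       [  0.        ,   0.        ,   1.        ]]), 'eye': array([0.47489014, 0.94895876, 0.83263309]), 'rotation': array([-0.0126594 ,  0.44259   ,  0.89547836, -0.04552302])}
photometer [([0.565, 0.087, 0.061], 0.57)]
button_seat [([0.568, 0.087, 0.061], 0.6)]
well [([0.565, 0.092, 0.058], 0.84)]
hood_hinge [([0.565, 0.092, 0.061], 0.9)]
hood_front [([0.577, 0.066, 0.099], 0.98)]
hood [([0.579, 0.065, 0.105], 0.6)]
vial [([0.44, 0.306, 0.047], 0.95)]
jar [([0.477, -0.31, 0.039], 0.7)]
tall_tube [([0.589, 0.329, 0.056], 0.72)]
dish [([0.318, -0.193, 0.006], 0.68)]
timer [([0.319, 0.2, 0.024], 0.85)]
beaker [([0.724, 0.206, 0.059], 0.68)]
spectacles [([0.783, -0.017, 0.027], 0.74)]
top {'intrinsics': array([[495.71532913,   0.        , 332.0257697 ],
       [  0.        , 495.71532913, 242.45078366],
       [  0.        ,   0.        ,   1.        ]]), 'eye': array([0.45480345, 0.00309398, 1.0375906 ]), 'rotation': array([-0.03399492,  0.03278661,  0.7071559
[... 573 characters left out ...]
k': 1.4, 'q': array([-1.10419386,  0.68911931, -0.19458013,  1.56532447,  0.15729999,
        0.90245651, -0.21510007]), 'qd': array([ 0.00114397, -0.00202073, -0.00015073,  0.00034702, -0.00047056,
       -0.00097165, -0.0001295 ]), 'joint_torque': array([-1.25055038e-05, -5.27487659e+01, -1.26706257e+00, -1.53742898e+01,
       -5.19142952e-02, -6.63528754e-04,  3.04296645e-05]), 'tool_pos': array([0.26212736, 0.56739344, 0.30272361]), 'eef_rot': array([2.14711326e-01, 9.76677554e-01, 3.69249547e-05, 5.00965287e-06]), 'contact_force': array([-0.22181011, -0.05079947,  0.46886606]), 'moment': array([ 0.02105605,  0.01146981, -0.03749663]), 'finger_force': 0.0, 'opening': 0.9992144511404402}
```

```bash
sed -i 's/np.array(c\["rotation"\])/Rotation.from_quat(c["rotation"]).as_matrix()/; s/^from plant/from scipy.spatial.transform import Rotation\nfrom plant/' h.py
```

```text
(no output)
```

View pics/side0.png

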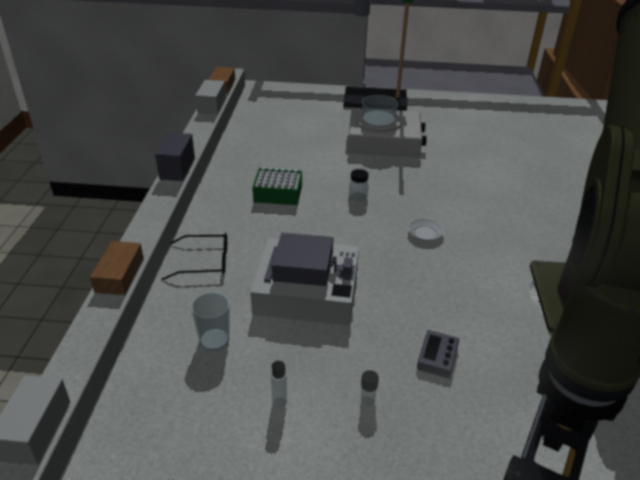

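View pics/top0.png

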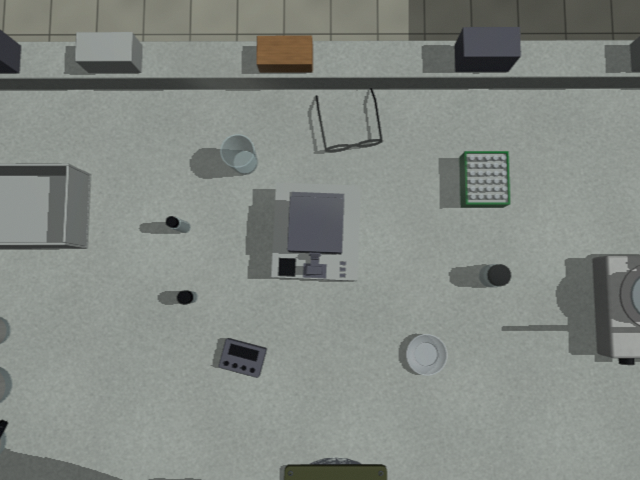

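Run:
```python
from h import *
T=cv2.imread("pics/top0.png");S=cv2.imread("pics/side0.png")
a=cv2.resize(T[180:290,262:372],None,fx=3.6,fy=3.6,interpolation=cv2.INTER_CUBIC)
b=cv2.resize(S[222:332,250:360],None,fx=3.6,fy=3.6,interpolation=cv2.INTER_CUBIC)
cv2.imwrite("pics/c.png",cv2.convertScaleAbs(np.hstack([a,b]),alpha=1.8))
for n in("top","side"):
    r.snapshot(n)
    for t in("vial","hood","photometer","jar","tall_tube","beaker"):
        o=r.silhouettes(n,t)
        if not o: print(n,t,None);continue
        m=o[0]["pixels"].astype(np.uint8); np.save(f"m_{n}_{t}.npy",m)
        ys,xs=np.nonzero(m); print(n,t,round(o[0]["confidence"],2),xs.min(),xs.max(),ys.min(),ys.max(),xs.mean().round(1),ys.mean().round(1),cv2.boxPoints(cv2.minAreaRect(np.c_[xs,ys].astype(np.float32))).round(1).tolist())
# vial cap: dark pixels
for n,im in(("top",T),("side",S)):
    m=cv2.dilate(np.load(f"m_{n}_vial.npy"),np.ones((5,5)))
    d=(im.max(2)<70)&(m>0); ys,xs=np.nonzero(d); print(n,"cap",len(xs),xs.min(),xs.max(),ys.min(),ys.max(),xs.mean(),ys.mean())
```

```text
top vial 0.49 177 197 291 304 186.7 297.2 [[177.0, 291.0], [197.0, 291.0], [197.0, 304.0], [177.0, 304.0]]
top hood 0.63 288 344 196 253 315.8 225.0 [[287.29998779296875, 252.0], [289.79998779296875, 195.5], [344.5, 198.0], [341.8999938964844, 254.5]]
top photometer None
top jar 0.59 480 511 264 287 495.2 275.3 [[480.0, 264.0], [511.0, 264.0], [511.0, 287.0], [480.0, 287.0]]
top tall_tube 0.61 166 189 216 232 177.7 224.0 [[164.1999969482422, 223.60000610351562], [169.1999969482422, 213.60000610351562], [191.1999969482422, 224.60000610351562], [186.1999969482422, 234.60000610351562]]
top beaker 0.77 220 258 134 174 239.6 153.5 [[214.0, 151.0], [238.5, 126.5], [268.5, 156.5], [244.0, 181.0]]
side vial 0.93 361 379 370 404 369.3 385.8 [[361.0, 370.0], [379.0, 370.0], [379.0, 404.0], [361.0, 404.0]]
side hood 0.79 272 332 233 284 302.5 258.8 [[271.3999938964844, 281.70001220703125], [274.5, 231.39999389648438], [332.8999938964844, 235.0], [329.8999938964844, 285.20001220703125]]
side photometer 0.67 251 358 233 324 305.5 279.2 [[248.1999969482422, 313.8999938964844], [257.79998779296875, 228.10000610351562], [360.1000061035156, 239.5], [350.5, 325.29998779296875]]
side jar 0.68 349 369 169 200 358.8 184.6 [[349.0, 169.0], [369.0, 169.0], [369.0, 200.0], [349.0, 200.0]]
side tall_tube 0.7 271 286 361 407 278.6 384.2 [[271.0, 361.0], [286.0, 361.0], [286.0, 407.0], [271.0, 407.0]]
side beaker 0.7 191 229 292 350 211.7 319.5 [[191.0, 292.0], [229.0, 292.0], [229.0, 350.0], [191.0, 350.0]]
top cap 185 177 192 291 303 184.54594594594596 296.9513513513514
side cap 308 361 377 371 404 369.262987012987 381.487012987013
```

View pics/c.png

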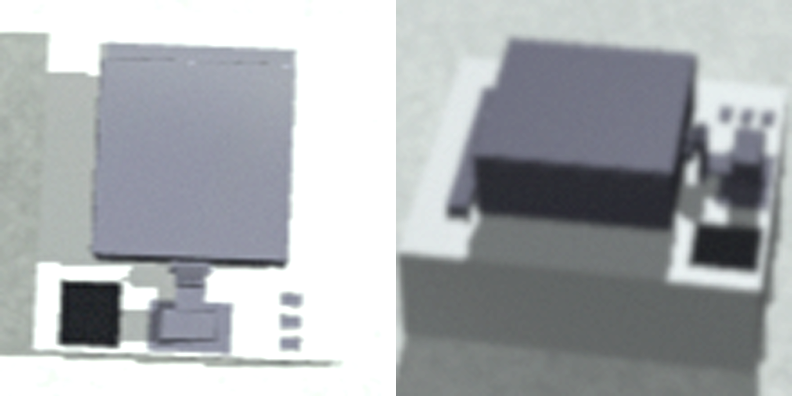

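Run:
```python
from h import *
t=lambda u,v:(262+u/3.6-.4,180+v/3.6-.4)
s=lambda u,v:(250+(u-396)/3.6-.4,222+v/3.6-.4)
def T(name,a,b):
    ra,rb=ray("top",*t(*a)),ray("side",*s(*b)); p=tri([ra,rb]); print(name,p.round(4),"resid px",(proj("top",p)-t(*a)).round(1),(proj("side",p)-s(*b)).round(1)); return p
fl=T("hood front +y",(93,257),(673,172)); fr=T("hood front -y",(287,262),(697,53))
bl=T("hood back +y",(103,60),(474,156)); br=T("hood back -y",(294,64),(507,38))
T("button",(189.5,323),(749,146))
T("case front +y",(34,352),(760,290))
d=fl-fr; print("yaw from front",np.degrees(np.arctan2(-d[0],d[1])), np.linalg.norm(d), "long",np.linalg.norm(fl-bl),np.linalg.norm(fr-br))
d=fl-bl; print(np.degrees(np.arctan2(-d[1],-d[0])))
d=fr-br; print(np.degrees(np.arctan2(-d[1],-d[0])))
# fit: photometer pose by hood corners (known rel geometry), z=0.103
# vial
ut=np.load("m_top_vial.npy")
for n,uv in(("top",(184.5,296.9)),("top",(185.5,297)),("side",(369.3,374))): print(n,onz(n,*uv,0.062).round(4))
p=tri([ray("top",184.9,297),ray("side",369.7,377)]);print("vial",p.round(4))
for z in(0,.031,.062): print(z,proj("top",[p[0],p[1],z]).round(1),proj("side",[p[0],p[1],z]).round(1))
print("button@.084",onz("top",*t(189.5,323),.084).round(4),"front mid",onz("top",*t(190,259.5),.103).round(4))
```

```text
hood front +y [0.5271 0.0888 0.1042] resid px [-0.   0.1] [-0.1 -0. ]
hood front -y [ 0.5232 -0.0129  0.105 ] resid px [-0.   0.6] [-0.6 -0.1]
hood back +y [0.6318 0.0844 0.1014] resid px [0.  0.4] [-0.4 -0.1]
hood back -y [ 0.6291 -0.0171  0.1031] resid px [0.  0.4] [-0.4 -0.1]
button [0.4914 0.039  0.0842] resid px [-0.  1.] [-1.  -0.1]
case front +y [0.4784 0.1249 0.06  ] resid px [-0.   0.2] [-0.2 -0. ]
yaw from front -2.2027045703629633 0.10181521432585529 long 0.1048604207764403 0.10598090286910694
-2.426454564666171
-2.2688904067836786
top [0.4409 0.2937 0.062 ]
top [0.4407 0.2917 0.062 ]
side [0.4394 0.2927 0.062 ]
vial [0.4395 0.2945 0.0568]
0 [193.  297.1] [366.7 399.1]
0.031 [188.7 297.4] [367.9 387.2]
0.062 [184.1 297.6] [369.2 374.8]
button@.084 [0.4934 0.0389 0.084 ] front mid [0.5259 0.038  0.103 ]
```

play_rows(translation=[[0,0,0],[0,0,0],[0,0,0],[-0.0155,-0.0324,0],[-0.0155,-0.0324,0],[-0.0155,-0.0324,0],[-0.0155,-0.0324,0],[-0.0155,-0.0324,0],[-0.0155,-0.0324,0],[-0.0155,-0.0324,0],[-0.0155,-0.0324,0],[-0.0155,-0.0324,0],[-0.0155,-0.0324,0],[-0.0155,-0.0324,0],[-0.0155,-0.0324,0],[-0.0155,-0.0324,0],[-0.0155,-0.0324,0],[-0.0155,-0.0324,0],[-0.0155,-0.0324,0],[0,0,0]], delta_rot=[[0,0,-7.5],[0,0,-7.5],[0,0,-7.5],[0,0,0],[0,0,0],[0,0,0],[0,0,0],[0,0,0],[0,0,0],[0,0,0],[0,0,0],[0,0,0],[0,0,0],[0,0,0],[0,0,0],[0,0,0],[0,0,0],[0,0,0],[0,0,0],[0,0,0]], grip=[-1,-1,-1,-1,-1,-1,-1,-1,-1,-1,-1,-1,-1,-1,-1,-1,-1,-1,-1,-1], squeeze=10)

```text
clock: 4.6
tool_pos: [0.4901, 0.0364, 0.3026]
eef_rot: [0.023, 1.0, -0.001, 0.0]
contact_force: [-0.4, 1.1, -1.1]
opening: 0.004
finger_force: 0.0
```

```bash
cat >> h.py <<'E'
def to(target,yaw=87.7):
    "tool-frame shift from measured pose to world target TCP; tool y heading error"
    s=r.get_state(); R=Rotation.from_quat(s["eef_rot"]).as_matrix()
    print("t",round(s["clock"],2),"pos",s["tool_pos"].round(4),"F",s["contact_force"].round(2),"shift",(R.T@(np.array(target)-s["tool_pos"])).round(4),"yaw",np.degrees(np.arctan2(R[1,1],R[0,1])).round(2),"tilt",R[:2,2].round(4),"open",round(s["opening"],3))
E
python3 -c "
from h import *
to([.489,.039,.156])"
```

```text
t 4.6 pos [0.4901 0.0364 0.3026] F [-0.38  1.07 -1.07] shift [0.0013 0.0028 0.1466] yaw 87.36 tilt [ 0.0006 -0.0014] open 0.004
```

play_rows(translation=[[0,0,0.03],[0,0,0.03],[0,0,0.03],[0.001,0.001,0.03],[0,0,0.02],[0,0,0.0067],[0,0,0],[0,0,0]], delta_rot=[[0,0,0],[0,0,0],[0,0,0],[0,0,0],[0,0,0],[0,0,0],[0,0,0],[0,0,0]], grip=[-1,-1,-1,-1,-1,-1,-1,-1])

```text
clock: 5.6
tool_pos: [0.4886, 0.0408, 0.1568]
eef_rot: [0.02, 1.0, 0.0, 0.001]
contact_force: [-0.0, -0.7, 0.5]
opening: 0.007
finger_force: 0.0
```

```bash
python3 -c "
from h import *
to([.489,.039,.151])
im=r.snapshot('side'); im2=r.snapshot('top')
f=lambda a:cv2.resize(a,(390,390),interpolation=cv2.INTER_CUBIC)
cv2.imwrite('pics/d.png',cv2.convertScaleAbs(np.hstack([f(im2[180:290,262:372]),f(im[215:325,270:380])]),alpha=1.8))"
```

```text
t 5.6 pos [0.4886 0.0408 0.1568] F [-0.01 -0.66  0.46] shift [-0.0005 -0.0018  0.0058] yaw 87.71 tilt [0.0015 0.0005] open 0.007
```

View pics/d.png

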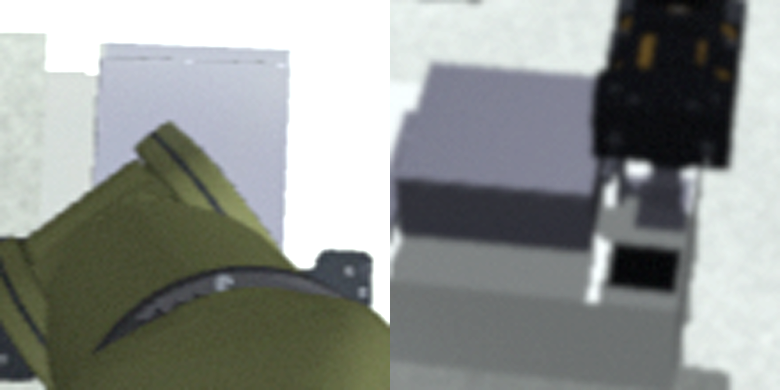

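play_rows(translation=[[0,-0.001,0.001],[0,0,0.001],[0,0,0.001],[0,0,0.001],[0,0,0]], delta_rot=[[0,0,0],[0,0,0],[0,0,0],[0,0,0],[0,0,0]], grip=[-1,-1,-1,-1,-1])

```text
clock: 6.32
tool_pos: [0.4881, 0.0395, 0.1519]
eef_rot: [0.02, 1.0, 0.0, -0.0]
contact_force: [0.1, 0.5, -0.3]
opening: 0.005
finger_force: 0.0
```

play_rows(translation=[[0,0,0.001],[0,0,0.001],[0,0,0]], delta_rot=[[0,0,0],[0,0,0],[0,0,0]], grip=[-1,-1,-1])

```text
clock: 6.7
tool_pos: [0.4882, 0.0395, 0.15]
eef_rot: [0.02, 1.0, 0.0, -0.0]
contact_force: [0.4, -0.5, 0.3]
opening: 0.008
finger_force: 0.0
```

play_rows(translation=[[0,0,0.001],[0,0,0.001],[0,0,0]], delta_rot=[[0,0,0],[0,0,0],[0,0,0]], grip=[-1,-1,-1])

```text
clock: 7.08
tool_pos: [0.487, 0.0396, 0.1481]
eef_rot: [0.02, 1.0, -0.0, -0.001]
contact_force: [-3.4, 0.6, 5.3]
opening: 0.005
finger_force: 2.8
```

play_rows(translation=[[0,0,0]], delta_rot=[[0,0,0]], grip=[-1])

```text
clock: 7.2
tool_pos: [0.487, 0.0396, 0.1481]
eef_rot: [0.02, 1.0, -0.0, -0.001]
contact_force: [-2.8, -0.2, 5.6]
opening: 0.013
finger_force: 2.7
```

play_rows(translation=[[0.001,0,0.001],[0,0,0]], delta_rot=[[0,0,0],[0,0,0]], grip=[-1,-1])

```text
clock: 7.45
tool_pos: [0.4862, 0.0396, 0.1472]
eef_rot: [0.02, 1.0, -0.0, -0.001]
contact_force: [-2.4, -0.5, 5.6]
opening: 0.004
finger_force: 3.0
```

play_rows(translation=[[0,0,0.001],[0,0,0]], delta_rot=[[0,0,0],[0,0,0]], grip=[-1,-1])

```text
clock: 7.7
tool_pos: [0.4856, 0.0396, 0.1462]
eef_rot: [0.02, 1.0, -0.0, -0.001]
contact_force: [-4.7, 0.2, 6.3]
opening: 0.005
finger_force: 3.7
```

```bash
python3 -c "
from h import *
to([.489,.039,.145])
r.snapshot('side');print([(o['point'],o['confidence']) for o in r.look_for('side','hood_front')])"
```

```text
t 7.7 pos [0.4856 0.0396 0.1462] F [-4.7   0.18  6.3 ] shift [-0.0035 -0.0005  0.0011] yaw 87.74 tilt [-0.0028 -0.0006] open 0.005
[([0.6001, 0.0699, 0.1287], 0.7), ([0.5869, 0.3266, 0.0551], 0.66)]
```

```bash
python3 -c "
from h import *
to([.489,.039,.145])
im=r.snapshot('side')
print([(o['point'],o['confidence']) for o in r.look_for('side','hood_front')])
cv2.imwrite('pics/e.png',cv2.convertScaleAbs(cv2.resize(im[180:340,240:400],(560,560),interpolation=cv2.INTER_CUBIC),alpha=1.8))"
```

```text
t 7.8 pos [0.4855 0.0396 0.1462] F [-4.05  0.23  7.4 ] shift [-0.0035 -0.0005  0.0012] yaw 87.74 tilt [-0.0029 -0.0006] open 0.006
[([0.6355, 0.0878, 0.1561], 0.84)]
```

View pics/e.png

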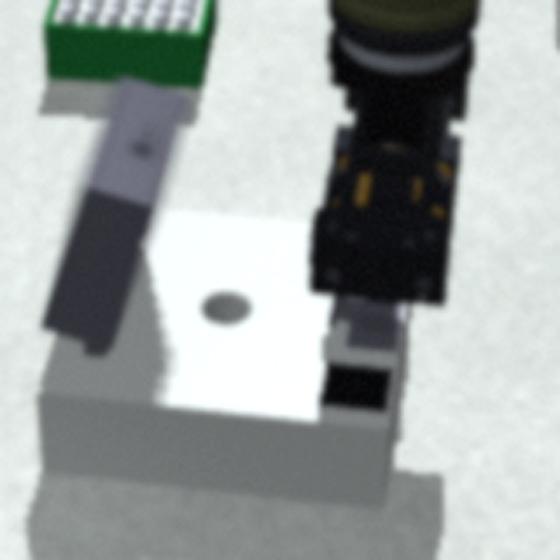

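play_rows(translation=[[0,0,-0.01],[0,0,-0.03],[0,0,-0.03],[0,0,-0.03],[0.0071,0.0315,0],[0.0071,0.0315,0],[0.0071,0.0315,0],[0.0071,0.0315,0],[0.0071,0.0315,0],[0.0071,0.0315,0],[0.0071,0.0315,0],[0.0071,0.0315,0],[0,0,0],[0,0,0]], delta_rot=[[0,0,0],[0,0,0],[0,0,0],[0,0,0],[0,0,0],[0,0,0],[0,0,0],[0,0,0],[0,0,0],[0,0,0],[0,0,0],[0,0,0],[0,0,0],[0,0,0]], grip=[-1,-1,-1,-1,1,1,1,1,1,1,1,1,1,1])

```text
clock: 9.65
tool_pos: [0.4408, 0.2925, 0.2461]
eef_rot: [0.02, 1.0, -0.001, 0.0]
contact_force: [0.1, 0.1, -0.2]
opening: 0.999
finger_force: 0.0
```

Run:
```python
from h import *
to([.440,.2935,.107])
im=r.snapshot('top');print([(o['point'],o['confidence']) for o in r.look_for('top','hood_front')])
si=r.snapshot('side');print([(o['point'],o['confidence']) for o in r.look_for('side','hood_front')],[(o['point'],o['confidence']) for o in r.look_for('side','vial')])
# well: ellipse fit of dark blob near expected position
c={}
for n,I in(('top',im),('side',si)):
    u,v=proj(n,[.572,.036,.06]); u,v=int(u),int(v); 
    W=18 ; g=cv2.cvtColor(I,cv2.COLOR_BGR2GRAY)[v-W:v+W,u-W:u+W]
    th,_=cv2.threshold(g,0,255,cv2.THRESH_OTSU)
    k,lab,st,ce=cv2.connectedComponentsWithStats((g<th).astype(np.uint8))
    print(n,(u,v),th,[(st[i].tolist(),(ce[i]+[u-W,v-W]).round(1)) for i in range(1,k)])
cv2.imwrite('pics/f.png',cv2.convertScaleAbs(np.hstack([cv2.resize(q,(390,390),interpolation=cv2.INTER_CUBIC) for q in(im[180:290,262:372],si[215:325,250:360])]),alpha=1.8))
```

```text
t 9.65 pos [0.4408 0.2925 0.2461] F [ 0.1   0.1  -0.18] shift [0.0009 0.0011 0.1391] yaw 87.66 tilt [ 0.0002 -0.0011] open 0.999
[([0.65, 0.0307, 0.1659], 0.98)]
[([0.6536, 0.0716, 0.1293], 0.58)] [([0.4395, 0.3044, 0.0486], 0.7), ([0.6546, 0.0702, 0.1278], 0.69), ([0.5876, 0.3274, 0.0552], 0.2)]
top (316, 230) 131.0 [([12, 9, 14, 15, 158], array([316.6, 227.9]))]
side (305, 267) 115.0 [([11, 14, 14, 10, 103], array([304.2, 267.7]))]
```

View pics/f.png

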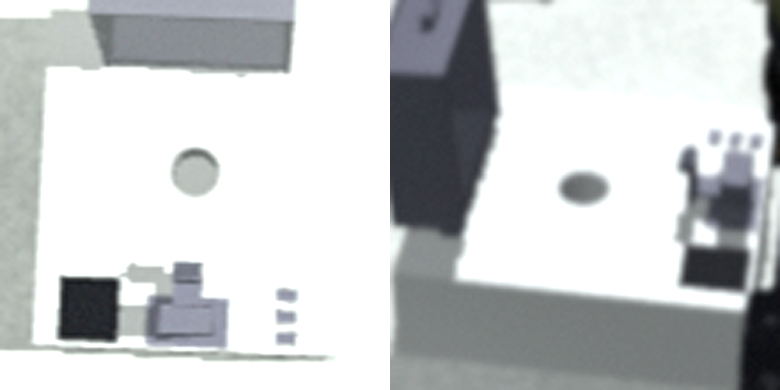

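Run:
```python
from h import *
a=(316.6,227.9);b=(304.2,267.7)
print(onz('top',*a,.06).round(4),onz('side',*b,.06).round(4),tri([ray('top',*a),ray('side',*b)]).round(4))
```

```text
[0.5766 0.0352 0.06  ] [0.5743 0.0366 0.06  ] [0.5755 0.0353 0.059 ]
```

play_rows(translation=[[0.0005,0.0005,0.03],[0,0,0.03],[0,0,0.03],[0,0,0.025],[0,0,0.015],[0,0,0.006],[0,0,0]], delta_rot=[[0,0,0],[0,0,0],[0,0,0],[0,0,0],[0,0,0],[0,0,0],[0,0,0]], grip=[1,1,1,1,1,1,1])

```text
clock: 10.78
tool_pos: [0.4402, 0.2942, 0.1102]
eef_rot: [0.02, 1.0, 0.0, 0.0]
contact_force: [0.3, -0.6, 0.9]
opening: 0.998
finger_force: 0.0
```

play_rows(translation=[[0,0,0.002],[0,0,0],[0,0,0],[0,0,0],[0,0,0],[0,0,0],[0,0,0],[0,0,0],[0,0,0]], delta_rot=[[0,0,0],[0,0,0],[0,0,0],[0,0,0],[0,0,0],[0,0,0],[0,0,0],[0,0,0],[0,0,0]], grip=[0,-0.2,-0.3,-1,-1,-1,-1,-1,-1], squeeze=12)

```text
clock: 11.9
tool_pos: [0.44, 0.2942, 0.108]
eef_rot: [0.02, 1.0, 0.0, 0.0]
contact_force: [-0.6, 0.1, -1.0]
opening: 0.315
finger_force: 11.7
```

play_rows(translation=[[0,0,-0.01],[0,0,-0.03],[0,0,-0.03],[0,0,-0.03],[0,0,-0.01],[-0.0162,-0.0281,0],[-0.0162,-0.0281,0],[-0.0162,-0.0281,0],[-0.0162,-0.0281,0],[-0.0162,-0.0281,0],[-0.0162,-0.0281,0],[-0.0162,-0.0281,0],[-0.0162,-0.0281,0],[-0.0162,-0.0281,0],[0,0,0],[0,0,0.02],[0,0,0.01],[0,0,0]], delta_rot=[[0,0,0],[0,0,0],[0,0,0],[0,0,0],[0,0,0],[0,0,0],[0,0,0],[0,0,0],[0,0,0],[0,0,0],[0,0,0],[0,0,0],[0,0,0],[0,0,0],[0,0,0],[0,0,0],[0,0,0],[0,0,0]], grip=[-1,-1,-1,-1,-1,-1,-1,-1,-1,-1,-1,-1,-1,-1,-1,-1,-1,-1])

```text
clock: 14.15
tool_pos: [0.5746, 0.0363, 0.1872]
eef_rot: [0.019, 1.0, -0.0, -0.001]
contact_force: [-0.7, -0.2, -1.2]
opening: 0.314
finger_force: 11.7
```

Run:
```python
from h import *
to([.5755,.0355,.148])
si=r.snapshot('side');im=r.snapshot('top')
for n in('side','top'):
    for o in r.silhouettes(n,'vial')[:2]:
        ys,xs=np.nonzero(o['pixels']);print(n,o['confidence'],xs.min(),xs.max(),ys.min(),ys.max(),xs.mean(),ys.mean())
cv2.imwrite('pics/g.png',cv2.convertScaleAbs(np.hstack([cv2.resize(q,(390,390),interpolation=cv2.INTER_CUBIC) for q in(im[180:290,262:372],si[215:305,260:350])]),alpha=1.8))
cv2.imwrite('pics/side_g.png',si)
```

```text
t 14.15 pos [0.5746 0.0363 0.1872] F [-0.71 -0.17 -1.21] shift [-0.001  -0.0008  0.0391] yaw 87.78 tilt [-0.0024  0.    ] open 0.314
side 0.6 299 311 245 264 305.5364583333333 255.52604166666666
side 0.56 244 280 204 279 261.70447058823527 240.84235294117647
top 0.6 272 359 186 278 288.33432171979246 256.8954781319496
top 0.48 166 190 215 232 177.88349514563106 223.85760517799352
```

View pics/g.png

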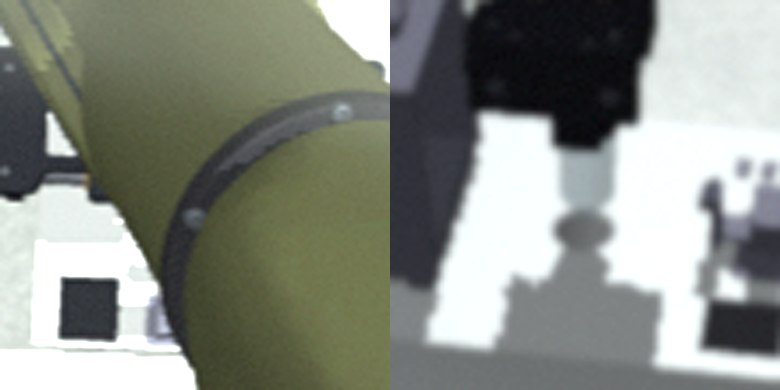

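Run:
```python
from h import *
g=cv2.cvtColor(cv2.imread('pics/side_g.png'),cv2.COLOR_BGR2GRAY)
for v in(250,254,258,261): print(v,g[v,294:318].tolist())
s=r.get_state()['tool_pos']
for x in(s[0],): 
  for z in(.079,.09,.1,.06): print(z,proj('side',[x,s[1],z]).round(2))
print('well proj',proj('side',[.5755,.0355,.06]).round(2), 'top',proj('top',[.5755,.0355,.06]).round(2))
print('px/mm',proj('side',[x+.001,s[1],.06])-proj('side',[x,s[1],.06]),proj('side',[x,s[1]+.001,.06])-proj('side',[x,s[1],.06]))
print('base front bottom',proj('side',[x,s[1]+.0115,.079]).round(2))
```

```text
250 [143, 141, 140, 133, 119, 100, 85, 80, 77, 76, 75, 75, 73, 73, 78, 85, 91, 103, 124, 138, 142, 143, 143, 143]
254 [142, 142, 142, 140, 131, 113, 99, 95, 96, 96, 95, 95, 93, 92, 91, 90, 93, 109, 131, 142, 143, 144, 144, 144]
258 [143, 143, 142, 140, 131, 114, 99, 96, 96, 96, 95, 95, 93, 92, 90, 90, 93, 109, 132, 141, 143, 145, 144, 143]
261 [143, 143, 142, 142, 139, 131, 116, 104, 98, 95, 94, 94, 93, 91, 93, 102, 115, 131, 140, 143, 143, 143, 143, 143]
0.079 [303.49 259.98]
0.09 [303.5  255.59]
0.1 [303.52 251.57]
0.06 [303.46 267.43]
well proj [303.65 267.3 ] top [316.47 228.43]
px/mm [-0.50394911 -0.03711043] [-0.05690895  0.32480715]
base front bottom [302.82 263.72]
```

Run:
```python
from h import *
print([tuple(proj('side',[.5755,.0355,.06]).round(2)) for _ in range(5)], [onz('side',304.2,267.7,.06).round(4).tolist() for _ in range(3)], r.get_state()['tool_pos'])
```

```text
[(np.float64(303.65), np.float64(267.3)), (np.float64(303.65), np.float64(267.3)), (np.float64(303.65), np.float64(267.3)), (np.float64(303.65), np.float64(267.3)), (np.float64(303.65), np.float64(267.3))] [[0.5743, 0.0366, 0.06], [0.5743, 0.0366, 0.06], [0.5743, 0.0366, 0.06]] [0.57582224 0.03593693 0.18854864]
```

```bash
cat >> h.py <<'E'
def vialu(vs,u0=290,u1=322):
    a=r.get_state()['tool_pos']; g=cv2.cvtColor(r.snapshot('side'),cv2.COLOR_BGR2GRAY).astype(float); b=r.get_state()['tool_pos']
    print(a.round(4),b.round(4)); 
    for v in vs:
        w=g[v,u0:u1]; t=(w.max()+np.median(w[12:18]))/2; i=np.nonzero(w<t)[0]
        l,h=i[0],i[-1]; L=l-(t-w[l])/(w[l-1]-w[l]); H=h+(t-w[h])/(w[h+1]-w[h]); print(v,(u0+L).round(2),(u0+H).round(2),'mid',(u0+(L+H)/2).round(2))
    return g
E
python3 - <<'E'
from h import *
for _ in range(2): vialu((251,254,257,259))
p=r.get_state()['tool_pos']; print(p,proj('side',[p[0],p[1],p[2]-.1]))
E
```

```text
[0.5758 0.0359 0.1885] [0.5758 0.0358 0.1885]
251 297.85 310.98 mid 304.41
254 297.88 310.76 mid 304.32
257 297.92 310.73 mid 304.32
259 298.36 310.25 mid 304.31
[0.5758 0.0358 0.1885] [0.5758 0.0358 0.1885]
251 297.91 310.98 mid 304.44
254 297.95 310.72 mid 304.33
257 297.91 310.69 mid 304.3
259 298.37 310.26 mid 304.32
[0.57581756 0.03575351 0.18854078] [303.5144646  256.12002128]
```

play_rows(translation=[[0,0,0.008],[0,0,0.008],[0,0,0.003],[0,0,0.002],[0,0,0.002],[0,0,0.002],[0,0,0]], delta_rot=[[0,0,0],[0,0,0],[0,0,0],[0,0,0],[0,0,0],[0,0,0],[0,0,0]], grip=[-1,-1,-1,-1,-1,-1,-1])

```text
clock: 15.32
tool_pos: [0.5755, 0.0356, 0.163]
eef_rot: [0.02, 1.0, 0.0, -0.0]
contact_force: [0.3, -0.4, -1.4]
opening: 0.314
finger_force: 11.7
```

play_rows(translation=[[0,0,0.003],[0,0,0.004],[0,0,0.004],[0,0,0.004],[0,0,0.004],[0,0,0.003],[0,0,0]], delta_rot=[[0,0,0],[0,0,0],[0,0,0],[0,0,0],[0,0,0],[0,0,0],[0,0,0]], grip=[-1,-1,-1,-1,-1,-1,-1])

```text
clock: 16.2
tool_pos: [0.5754, 0.0356, 0.1407]
eef_rot: [0.02, 1.0, -0.0, -0.0]
contact_force: [0.6, 0.8, -0.4]
opening: 0.319
finger_force: 11.7
```

play_rows(translation=[[0,0,0.002],[0,0,0.001],[0,0,0.001],[0,0,0]], delta_rot=[[0,0,0],[0,0,0],[0,0,0],[0,0,0]], grip=[-1,-1,-1,-1])

```text
clock: 16.7
tool_pos: [0.5756, 0.0356, 0.137]
eef_rot: [0.02, 1.0, 0.0, -0.0]
contact_force: [0.2, 0.4, -0.9]
opening: 0.32
finger_force: 11.7
```

play_rows(translation=[[0,0,0.001],[0,0,0.001],[0,0,0]], delta_rot=[[0,0,0],[0,0,0],[0,0,0]], grip=[-1,-1,-1])

```text
clock: 17.08
tool_pos: [0.5755, 0.0356, 0.1349]
eef_rot: [0.02, 1.0, 0.0, -0.0]
contact_force: [-0.2, 0.5, -1.6]
opening: 0.317
finger_force: 11.7
```

play_rows(translation=[[0,0,0.001],[0,0,0]], delta_rot=[[0,0,0],[0,0,0]], grip=[-1,-1])

```text
clock: 17.32
tool_pos: [0.5756, 0.0356, 0.134]
eef_rot: [0.02, 1.0, 0.0, 0.0]
contact_force: [-0.6, 0.1, -0.0]
opening: 0.311
finger_force: 11.7
```

play_rows(translation=[[0,0,0.001],[0,0,0]], delta_rot=[[0,0,0],[0,0,0]], grip=[-1,-1])

```text
clock: 17.58
tool_pos: [0.5761, 0.0361, 0.1337]
eef_rot: [0.02, 1.0, 0.0, 0.001]
contact_force: [-0.5, -0.4, 4.8]
opening: 0.313
finger_force: 11.8
```

play_rows(translation=[[0,0,0],[0,0,0],[0,0,0],[0,0,0],[0,0,-0.01],[0,0,-0.03],[0,0,-0.03],[0,0,-0.04],[0,0,-0.03],[0,0,0],[0,0,0]], delta_rot=[[0,0,0],[0,0,0],[0,0,0],[0,0,0],[0,0,0],[0,0,0],[0,0,0],[0,0,0],[0,0,0],[0,0,0],[0,0,0]], grip=[-0.2,0.2,0.4,0.4,0.4,0.4,0.4,0.4,0.4,-1,-1], squeeze=10)

```text
clock: 18.95
tool_pos: [0.5751, 0.0354, 0.2727]
eef_rot: [0.02, 1.0, -0.0, -0.0]
contact_force: [-0.3, 0.1, 0.1]
opening: 0.492
finger_force: 0.0
```

Run:
```python
from h import *
si=r.snapshot('side'); im=r.snapshot('top')
cv2.imwrite('pics/h.png',cv2.convertScaleAbs(np.hstack([cv2.resize(q,(390,390),interpolation=cv2.INTER_CUBIC) for q in(im[150:280,262:392],si[190:310,235:355])]),alpha=1.8))
P=np.array([.6321,.0337,.063]);X=np.array([.9992,-.040,0])
def face(s,th): return P+X*(-s*np.cos(th)+.04*np.sin(th))+np.array([0,0,s*np.sin(th)+.04*np.cos(th)])
for s in(0,.107):
  for k in(-.052,.052):
    p=face(s,1.65)+k*np.array([.04,.9992,0]); print(s,k,p.round(4),proj('side',p).round(1),proj('top',p).round(1))
to([.715,.0305,.27])
```

```text
0 -0.052 [ 0.6699 -0.0199  0.0598] [261.  246.8] [344.1 181.6]
0 0.052 [0.674  0.0841 0.0598] [249.8 279.8] [292.3 179.7]
0.107 -0.052 [ 0.6783 -0.0202  0.1665] [254.6 203.3] [345.6 164.1]
0.107 0.052 [0.6825 0.0837 0.1665] [242.2 235. ] [287.6 162. ]
t 19.05 pos [0.5749 0.0354 0.272 ] F [ 0.38 -0.15 -0.76] shift [-0.1402  0.0007  0.0017] yaw 87.71 tilt [-0.0022 -0.0004] open 0.405
```

View pics/h.png

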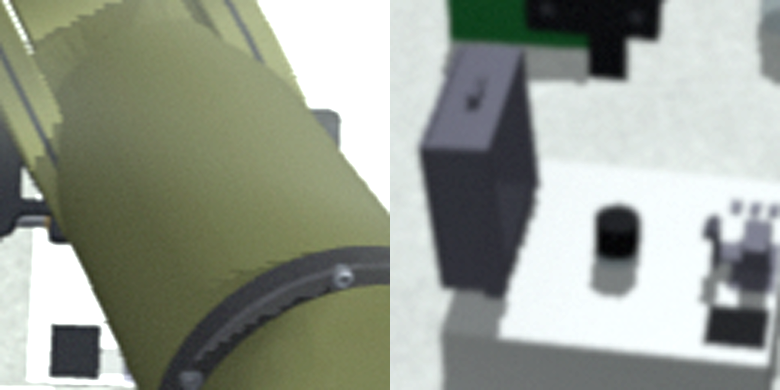

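play_rows(translation=[[-0.0235,0,0],[-0.0235,0,0],[-0.0235,0,0],[-0.0235,0,0],[-0.0235,0,0],[-0.0235,0,0],[0,0,0],[0,0,0.03],[0,0,0.028],[0,0,0],[0,0,0]], delta_rot=[[0,0,0],[0,0,0],[0,0,0],[0,0,0],[0,0,0],[0,0,0],[0,0,0],[0,0,0],[0,0,0],[0,0,0],[0,0,0]], grip=[-1,-1,-1,-1,-1,-1,-1,-1,-1,-1,-1])

```text
clock: 20.42
tool_pos: [0.7165, 0.0302, 0.2159]
eef_rot: [0.02, 1.0, 0.0, 0.0]
contact_force: [-0.0, 0.1, -0.0]
opening: 0.008
finger_force: 0.0
```

Run:
```python
from h import *
to([.715,.0305,.214])
P=np.array([.6321,.0337,.063]);X=np.array([.9992,-.040,0])
n=16
th=np.linspace(1.65,0.12,n); s=np.linspace(.094,.104,n)
rel=np.c_[-s*np.cos(th)+.04*np.sin(th)+.009, s*np.sin(th)+.04*np.cos(th)]
c=P+rel[:,:1]*X; c[:,2]=P[2]+rel[:,1]+.064
print(c.round(4).tolist())
d=np.diff(rel,axis=0); print([[round(-a,4),0,round(-b,4)] for a,b in d])
```

```text
t 20.43 pos [0.7165 0.0302 0.2159] F [-0.04  0.13 -0.  ] shift [0.0015 0.0002 0.0019] yaw 87.71 tilt [0.0007 0.0004] open 0.008
[[0.6884, 0.0314, 0.2175], [0.6789, 0.0318, 0.2226], [0.6689, 0.0322, 0.2266], [0.6585, 0.0326, 0.2295], [0.6477, 0.0331, 0.2314], [0.6368, 0.0335, 0.2321], [0.6258, 0.034, 0.2317], [0.6148, 0.0344, 0.2302], [0.604, 0.0348, 0.2274], [0.5935, 0.0352, 0.2236], [0.5834, 0.0357, 0.2186], [0.5738, 0.036, 0.2126], [0.5648, 0.0364, 0.2056], [0.5566, 0.0367, 0.1976], [0.5492, 0.037, 0.1888], [0.5427, 0.0373, 0.1792]]
[[np.float64(0.0095), 0, np.float64(-0.005)], [np.float64(0.01), 0, np.float64(-0.004)], [np.float64(0.0104), 0, np.float64(-0.003)], [np.float64(0.0107), 0, np.float64(-0.0019)], [np.float64(0.0109), 0, np.float64(-0.0007)], [np.float64(0.011), 0, np.float64(0.0004)], [np.float64(0.011), 0, np.float64(0.0016)], [np.float64(0.0108), 0, np.float64(0.0027)], [np.float64(0.0105), 0, np.float64(0.0039)], [np.float64(0.0101), 0, np.float64(0.005)], [np.float64(0.0096), 0, np.float64(0.006)], [np.float64(0.009), 0, np.float64(0.007)], [np.float64(0.0082), 0, np.float64(0.008)], [np.float64(0.0074), 0, np.float64(0.0088)], [np.float64(0.0065), 0, np.float64(0.0096)]]
```

play_rows(translation=[[0.007,0.0005,-0.0015],[0.006,0.0005,0],[0.005,0,0],[0.005,0,0],[0.005,0,0],[0.005,0,-0.0025],[0.0045,0,-0.0025],[0.005,0,-0.002],[0.005,0,-0.002],[0,0,0]], delta_rot=[[0,0,0],[0,0,0],[0,0,0],[0,0,0],[0,0,0],[0,0,0],[0,0,0],[0,0,0],[0,0,0],[0,0,0]], grip=[-1,-1,-1,-1,-1,-1,-1,-1,-1,-1])

```text
clock: 21.68
tool_pos: [0.6688, 0.0329, 0.2258]
eef_rot: [0.02, 1.0, -0.0, 0.0]
contact_force: [1.8, 0.6, -0.5]
opening: 0.002
finger_force: 0.4
```

```bash
python3 -c "
from h import *
to([.6689,.0322,.2266])"
```

```text
t 21.68 pos [0.6688 0.0329 0.2258] F [ 1.8   0.58 -0.53] shift [-0.0002 -0.0007 -0.0008] yaw 87.71 tilt [ 0.0001 -0.    ] open 0.002
```

play_rows(translation=[[0.0104,0,-0.002],[0.0107,0,-0.001],[0.0109,0,-0.0002],[0.011,0,0.0008],[0.011,0,0.002],[0.0105,0,0.003],[0.01,0,0.004],[0.0095,0,0.005],[0,0,0]], delta_rot=[[0,0,0],[0,0,0],[0,0,0],[0,0,0],[0,0,0],[0,0,0],[0,0,0],[0,0,0],[0,0,0]], grip=[-1,-1,-1,-1,-1,-1,-1,-1,-1])

```text
clock: 22.8
tool_pos: [0.5839, 0.0363, 0.2134]
eef_rot: [0.02, 1.0, -0.0, -0.001]
contact_force: [0.5, 0.4, 2.2]
opening: 0.006
finger_force: 0.8
```

Run:
```python
from h import *
to([.5834,.0357,.2186])
si=r.snapshot('side')
cv2.imwrite('pics/i.png',cv2.convertScaleAbs(cv2.resize(si[170:310,235:375],(500,500),interpolation=cv2.INTER_CUBIC),alpha=1.8))
```

```text
t 22.8 pos [0.5839 0.0363 0.2134] F [0.46 0.39 2.16] shift [ 0.0005 -0.0006 -0.0052] yaw 87.74 tilt [-0.002  -0.0003] open 0.006
```

View pics/i.png

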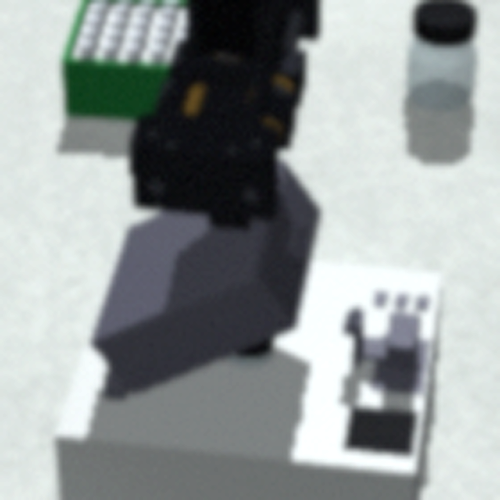

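Run:
```python
from h import *
n=11
th=np.linspace(.59,0.04,n); s=np.linspace(.0956,.098,n)
rel=np.c_[-s*np.cos(th)+.04*np.sin(th)+.009, s*np.sin(th)+.04*np.cos(th)]
print((.063+.064+rel[:,1]).round(4),(.6321+rel[:,0]).round(4)); d=np.diff(rel,axis=0); print((-d).round(4).tolist())
```

```text
[0.2134 0.2103 0.2068 0.2032 0.1992 0.195  0.1906 0.186  0.1811 0.1761
 0.1709] [0.5839 0.579  0.5743 0.5698 0.5655 0.5615 0.5576 0.554  0.5507 0.5476
 0.5448]
[[0.0049, 0.0032], [0.0047, 0.0034], [0.0045, 0.0037], [0.0043, 0.0039], [0.0041, 0.0042], [0.0039, 0.0044], [0.0036, 0.0046], [0.0033, 0.0048], [0.0031, 0.005], [0.0028, 0.0052]]
```

play_rows(translation=[[0.005,0,0.0032],[0.005,0,0.0034],[0.005,0,0.0037],[0.0045,0,0.004],[0.0045,0,0.0042],[0.0045,0,0.0044],[0.004,0,0.0046],[0.004,0,0.0048],[0.0035,0,0.005],[0,0,0]], delta_rot=[[0,0,0],[0,0,0],[0,0,0],[0,0,0],[0,0,0],[0,0,0],[0,0,0],[0,0,0],[0,0,0],[0,0,0]], grip=[-1,-1,-1,-1,-1,-1,-1,-1,-1,-1])

```text
clock: 24.1
tool_pos: [0.5451, 0.0379, 0.1765]
eef_rot: [0.02, 1.0, -0.0, 0.0]
contact_force: [0.9, 0.2, 3.7]
opening: 0.005
finger_force: 1.4
```

play_rows(translation=[[0.001,0,0.002],[0.001,0,0.002],[0,0,0]], delta_rot=[[0,0,0],[0,0,0],[0,0,0]], grip=[-1,-1,-1])

```text
clock: 24.48
tool_pos: [0.5431, 0.038, 0.1725]
eef_rot: [0.02, 1.0, 0.0, -0.0]
contact_force: [0.9, 0.1, 2.4]
opening: 0.008
finger_force: 1.0
```

play_rows(translation=[[0.001,0,0.001],[0.001,0,0.001],[0,0,0.001],[0,0,0]], delta_rot=[[0,0,0],[0,0,0],[0,0,0],[0,0,0]], grip=[-1,-1,-1,-1])

```text
clock: 24.98
tool_pos: [0.5413, 0.0381, 0.1696]
eef_rot: [0.02, 1.0, 0.0, 0.0]
contact_force: [3.0, -1.0, 2.7]
opening: 0.009
finger_force: 1.7
```

play_rows(translation=[[0,0,0.001],[0,0,0]], delta_rot=[[0,0,0],[0,0,0]], grip=[-1,-1])

```text
clock: 25.22
tool_pos: [0.5402, 0.038, 0.1681]
eef_rot: [0.02, 1.0, -0.0, -0.001]
contact_force: [1.3, -0.0, 2.1]
opening: 0.006
finger_force: 0.7
```

play_rows(translation=[[0,0,0.001],[0,0,0]], delta_rot=[[0,0,0],[0,0,0]], grip=[-1,-1])

```text
clock: 25.48
tool_pos: [0.5399, 0.038, 0.1672]
eef_rot: [0.02, 1.0, -0.0, -0.001]
contact_force: [-2.3, -0.1, 2.8]
opening: 0.008
finger_force: 1.5
```

play_rows(translation=[[0,0,0.001],[0,0,0]], delta_rot=[[0,0,0],[0,0,0]], grip=[-1,-1])

```text
clock: 25.72
tool_pos: [0.5399, 0.038, 0.1664]
eef_rot: [0.02, 1.0, -0.0, -0.001]
contact_force: [-4.1, 1.4, 5.2]
opening: 0.006
finger_force: 2.3
```

play_rows(translation=[[0,0,0.001],[0,0,0]], delta_rot=[[0,0,0],[0,0,0]], grip=[-1,-1])

```text
clock: 25.98
tool_pos: [0.5399, 0.038, 0.1663]
eef_rot: [0.02, 1.0, -0.0, -0.001]
contact_force: [-5.3, -0.1, 13.5]
opening: 0.001
finger_force: 6.5
```

play_rows(translation=[[0,0,0.0005],[0,0,0]], delta_rot=[[0,0,0],[0,0,0]], grip=[-1,-1])

```text
clock: 26.22
tool_pos: [0.5398, 0.038, 0.1663]
eef_rot: [0.02, 1.0, -0.0, -0.001]
contact_force: [-6.8, -0.6, 16.5]
opening: 0.006
finger_force: 8.6
```

play_rows(translation=[[0,0,-0.002],[0,0,-0.002],[0,0,-0.002],[0,0,0]], delta_rot=[[0,0,0],[0,0,0],[0,0,0],[0,0,0]], grip=[-1,-1,-1,-1])

```text
clock: 26.72
tool_pos: [0.5416, 0.0379, 0.1711]
eef_rot: [0.02, 1.0, 0.0, 0.0]
contact_force: [-0.4, -0.6, -0.7]
opening: 0.007
finger_force: 0.0
```

play_rows(translation=[[0,0,-0.02],[0,0,-0.03],[0,0,-0.04],[0,0,-0.04],[0,0,0],[0,0,0],[0,0,0],[0,0,0]], delta_rot=[[0,0,0],[0,0,0],[0,0,0],[0,0,0],[0,0,0],[0,0,0],[0,0,0],[0,0,0]], grip=[-1,-1,-1,-1,-1,-1,-1,-1])

```text
clock: 27.72
tool_pos: [0.5407, 0.0379, 0.3001]
eef_rot: [0.02, 1.0, -0.0, -0.001]
contact_force: [0.0, 0.9, -0.4]
opening: 0.006
finger_force: 0.0
```

Run:
```python
from h import *
si=r.snapshot('side')
print([(o['point'],o['confidence']) for o in r.look_for('side','hood_front')])
cv2.imwrite('pics/j.png',cv2.convertScaleAbs(np.hstack([cv2.resize(q[215:325,250:360],(390,390),interpolation=cv2.INTER_CUBIC) for q in(si,cv2.imread('pics/side0.png'))]),alpha=1.8))
```

```text
[([0.5871, 0.3263, 0.0557], 0.72), ([0.579, 0.0659, 0.1007], 0.69)]
```

View pics/j.png

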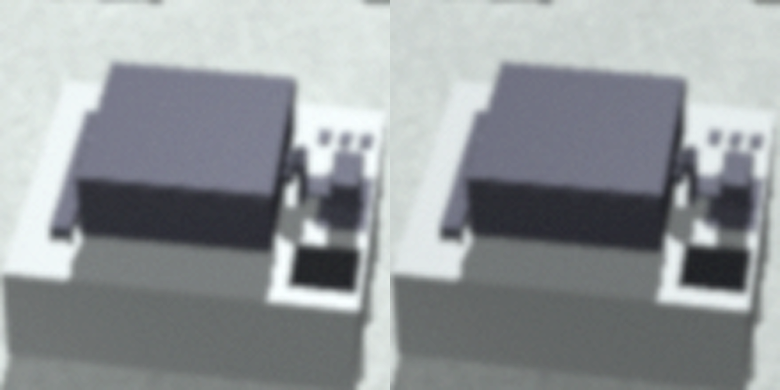

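The hood now (left) looks the same as when it was first shut (right), and it stays down with the arm clear, so it is latched.

```bash
python3 -c "
from h import *
print(r.finish_job())"
```

```text
the job is handed in; nothing more can be done
None
```

The job is handed in: the button opened the hood, the vial was lowered to the well bottom before release, and the hood was pressed shut and stays latched, with the highest force I read about 18 N.

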